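Rack the tube offcuts in order of length

TASK

Lay the four tube offcuts on the four yellow saddles of the rack in order of length: the shortest on the saddle next to the red post, then ever longer, the longest on the saddle farthest from it. Each tube lies down in its saddle's groove, centred on the saddle. Let go of them all, and leave the roll of masking tape where it is.

Things in the scene. Friction and masses are not known exactly. Their poses are not given: they have to be found in the camera images.
- tube_46_mid (a point): shortest tube: copper, square ends, 46 mm long, 28 mm outer diameter, lying on the table; the point is the middle of the tube, on its axis (14 mm above what it lies on); its y axis runs along the tube (the tube may be rolled about it). About 90 g; grip it across, from above
- tube_70_mid (a point): thin grey steel tube offcut, 70 mm long, 25 mm outer diameter, lying on the table; the point is the middle of the tube, on its axis (12.5 mm above what it lies on); its y axis runs along the tube (the tube may be rolled about it). About 110 g; grip it across, from above
- tube_105_mid (a point): thick grey steel tube offcut, one end cut to a mitre, 105 mm long, 38 mm outer diameter, lying on the table; the point is the middle of the tube, on its axis (19 mm above what it lies on); its y axis runs along the tube (the tube may be rolled about it). About 165 g; grip it across, from above
- tube_138_mid (a point): longest grey steel tube offcut, one end cut to a mitre, 138 mm long, 32 mm outer diameter, lying on the table; the point is the middle of the tube, on its axis (16 mm above what it lies on); its y axis runs along the tube (the tube may be rolled about it). About 230 g; grip it across, from above
- saddle_a: one of four like yellow saddles fixed in a row on the rack, about 85 mm apart (order varies): block 44 mm long (x axis), 20 mm wide (y axis, along the row; fingers straddle it), a V groove along x in its top. Origin: centre of its underside, 6 mm above the table; top edges 34 mm, groove bottom 28.5 mm above it. A tube of radius r lies with its axis 28.5 mm + 1.155 r above the origin
- saddle_b: one of four like yellow saddles fixed in a row on the rack, about 85 mm apart (order varies): block 44 mm long (x axis), 20 mm wide (y axis, along the row; fingers straddle it), a V groove along x in its top. Origin: centre of its underside, 6 mm above the table; top edges 34 mm, groove bottom 28.5 mm above it. A tube of radius r lies with its axis 28.5 mm + 1.155 r above the origin
- saddle_c: one of four like yellow saddles fixed in a row on the rack, about 85 mm apart (order varies): block 44 mm long (x axis), 20 mm wide (y axis, along the row; fingers straddle it), a V groove along x in its top. Origin: centre of its underside, 6 mm above the table; top edges 34 mm, groove bottom 28.5 mm above it. A tube of radius r lies with its axis 28.5 mm + 1.155 r above the origin
- saddle_d: one of four like yellow saddles fixed in a row on the rack, about 85 mm apart (order varies): block 44 mm long (x axis), 20 mm wide (y axis, along the row; fingers straddle it), a V groove along x in its top. Origin: centre of its underside, 6 mm above the table; top edges 34 mm, groove bottom 28.5 mm above it. A tube of radius r lies with its axis 28.5 mm + 1.155 r above the origin
- red_post: red post, 22 mm diameter, 48 mm high, fixed at one end of the rack in line with the saddles, about 80 mm from the nearest one (a grey post of the same shape stands at the other end; which end is red changes). Origin: centre of its underside, 6 mm above the table
- masking_tape: roll of masking tape, 96 mm across, 25 mm high, lying loose on the table to the left; leave it alone. Origin: centre of its underside
Not all that is in view belongs to the job. Of the things shaped like the part that bears tube_46_mid, the copper one is meant.

How it is judged:
By the outcome, as a careful person would: the job done as asked, in the order asked, and still so for the second after the job is handed in, with the robot touching nothing.
It also fails if it takes over 128 s, if anything falls off the work surface, if the arm or the gripper's body presses on something with over 40 N, if the wrist force passes 120 N, or if a joint passes its speed limit or range.

ROBOT

A 6-joint arm with a two-finger parallel gripper is mounted at the origin on a cart in front of the work surface, level with it; the furniture and walls round the work are solid. World frame = base frame: x ahead of the robot, y to its left, z up, the work surface at z = 0. Lengths are in m, angles in rad, forces in N, time in s.
With the tool pointing down it reaches from about 0.375 to 0.9 m from the base axis. Payload 3.1 kg.
Tool frame: the origin (TCP) lies between the finger pads; the fingertips stand manip.finger_overhang ahead of it and the grasp point (between the pads) lies 5 mm behind it (manip.finger_overhang is the distance from the TCP to the fingertips, in m); z points along the fingers, y is the line along which they close (so a half turn about z gives the same grasp; the last joint's range is limited). The gripper opens to 85 mm and grips with 20 to 120 N. Pads are 22 mm wide; open, the fingers measure 114 mm over their backs; the gripper's body (76 mm by 85 mm) begins 54 mm behind the grasp point. The pads swing forward as they close: fully open they stand 13 mm farther back than shut.
Start: joints at [-1.391, 0.527, 1.433, -0, 1.181, -0.178], TCP at [0.219, -0.585, 0.224] pointing down, gripper open.
Joint ranges: [-3.08, 3.08], [-0.75, 2.2], [0.22, 2.44], [-1.43, 4.57], [0, 2.65], [-2.85, 2.85]. Speed limits (rad/s): [2.79, 2.79, 3.14, 3.14, 3.14, 3.14].

INTERFACE

Orientations are given as a unit quaternion [x, y, z, w].
In Python, from station import manip gives the robot as it stands.
- The arm moves only by the tool drive_tool, never from a script. Its argument "plan" is a list of rows, each a list of 7 numbers: the shift along the tool's x, y, z in m, then the turn, a rotation vector about the tool's x, y, z in degrees, then the opening, from -1 (shut) to 1 (fully open). In form: [[x, y, z, wx, wy, wz, gripper], ...]. A call has 1 to 10 rows; each row shifts and turns the commanded pose from where the row before left it, along the tool's axes as they then stand; what a row does not reach is not made up. A row lasts 1/10 s, in which the tool goes at most 50 mm and 8.59 degrees, less where a joint would pass 70% of its speed; a pose out of reach is approached as far as the arm can. A call is refused whole if a number of a shift passes 0.05 or a number of a turn 8.59, either way. A call with a gripper value outside its range is refused whole. The fingers move at their own pace and stop on an object; "newtons" is the grip in N (left out, the last holds). Time passes only in rows, so rows that do not move let the fingers close. It gives the time, the measured TCP pose, the force, the opening and the grip force at its end, in the units of the state.
- manip.sense(): the state, without advancing time (a new reading comes with each control period).
- manip.snapshot(name): name is "side" or "top"; returns a dict with "image" (480x640x3 uint8, red, green, blue), "z_map" (480x640 float32, m along the optical axis (not along the pixel's ray), 0 where there is no reading), "fov_y" (degrees; the focal length in pixels is half the picture's height over the tangent of half this angle, whatever the lens; pixels are square), "cx", "cy" (the principal point, pixels), "k1" (the pictures are not rectified: a ray, as slopes to the right and down, at radius r is drawn at 1 + k1 r^2 times it, then the intrinsics apply), "extrinsics" (4x4, takes a point from camera to world coordinates). Camera axes: x right, y up, looking along -z (the intrinsics and any distortion apply to the point x, -y, -z); pixel columns grow to the right and rows downward; lengths in m; the calibration is good to about 2 mm. A picture is of the moment at which its call begins.
- manip.sign_off(): hands the job in; it is judged then, once.
The state is a dict: "t": time; "q": joint angles; "qd": joint speeds; "tau": joint torques, N m; "tcp_pos": TCP position; "tool_rot": TCP orientation; "force": force on the tool from outside, world axes, zero at the start; "ft_torque": the same for the moment, N m; "finger_gap": opening from 0.0 (shut) to 1.0 (fully open); "gripper_force": force on a finger pad.
Only numpy, scipy, OpenCV 4.12 (cv2) and the standard library are available. Lean on these libraries where they do the work, as an engineer would, in place of code of your own. Each camera call takes 0.05 s, during which the arm holds its last target. There are 200 camera calls.

## Working session

There is one attempt and no reset: what is moved stays moved. The work goes in short steps, Python scripts to look and compute and a tool call to move; the robot and the scene stay as the last step left them, time stands still between calls to the robot, and variables do not carry over. Pictures are saved under pics/ and viewed, at most 14 in all, crops included, and the job is handed in when it is done.

Besides the shell and the picture viewer there is one more tool, called after "Call:" by a JSON object that holds its "method" and its "body", one argument or row to a line. drive_tool: Moves the arm, as the interface text tells. Its arguments: {"type":"object","properties":{"plan":{"type":"array"},"newtons":{"type":"number"}},"required":["plan"]}

```bash
ls; mkdir -p pics
cat > h.py <<'E'
import numpy as np, cv2, pickle
def load(n): return pickle.load(open(f'pics/{n}.pkl','rb'))
def K(s):
    f=240/np.tan(np.radians(s['fov_y'])/2); return np.array([[f,0,s['cx']],[0,f,s['cy']],[0,0,1]])
def rays(s,uv):
    p=cv2.undistortPoints(np.array(uv,float).reshape(-1,1,2),K(s),np.array([s['k1'],0,0,0,0]),).reshape(-1,2)
    d=np.c_[p[:,0],-p[:,1],-np.ones(len(p))]; E=np.array(s['extrinsics']); return E[:3,3],d@E[:3,:3].T,d
def plane(s,uv,z):
    o,d,_=rays(s,uv); return o+d*((z-o[2])/d[:,2])[:,None]
def cloud(s):
    v,u=np.mgrid[:480,:640]; o,d,_=rays(s,np.c_[u.ravel(),v.ravel()])
    return (o+d*s['z_map'].ravel()[:,None]).reshape(480,640,3)
def snap(m,cam,n):
    s=m.snapshot(cam); pickle.dump(s,open(f'pics/{n}.pkl','wb')); cv2.imwrite(f'pics/{n}.png',s['image'][:,:,::-1]); return s
E
python3 - <<'E'
from h import *
from station import manip
for c in('top','side'):
    s=snap(manip,c,c+'0'); print(c,s['fov_y'],s['k1'],np.round(s['extrinsics'],3).tolist())
print(manip.finger_overhang, manip.sense())
E
```

```text
pics
top 49.75900548718805 0.022584192385742212 [[0.007, 0.981, -0.194, 0.269], [-1.0, 0.007, 0.002, 0.074], [0.003, 0.194, 0.981, 1.064], [0.0, 0.0, 0.0, 1.0]]
side 55.88365714644725 0.008403452023958887 [[-0.976, 0.12, -0.181, 0.285], [-0.216, -0.615, 0.758, 0.839], [-0.02, 0.779, 0.626, 0.689], [0.0, 0.0, 0.0, 1.0]]
0.014 {'t': 0.1, 'q': array([-1.39053064e+00,  5.28416821e-01,  1.43381038e+00, -4.87559887e-05,
        1.18142141e+00, -1.78487479e-01]), 'qd': array([ 0.00119755, -0.00268424, -0.00271691, -0.00065975,  0.001908  ,
       -0.00039743]), 'tau': array([ 1.37986440e-04, -4.43305743e+01, -1.78586644e+01, -2.16460016e-04,
        3.87683103e-03, -4.47581300e-06]), 'tcp_pos': array([ 0.21933859, -0.58451439,  0.22329319]), 'tool_rot': array([ 9.83952936e-01,  1.78425230e-01, -2.34576659e-05, -1.02795892e-03]), 'force': array([-0.23926305,  0.52477097,  0.0146421 ]), 'ft_torque': array([-0.01107404,  0.03215977,  0.02059605]), 'gripper_force': 0.0, 'finger_gap': 1.0032601538506347}
```

View pics/top0.png

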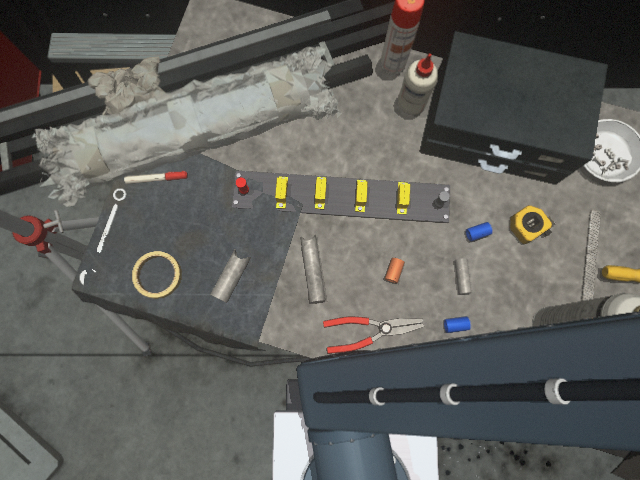

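View pics/side0.png

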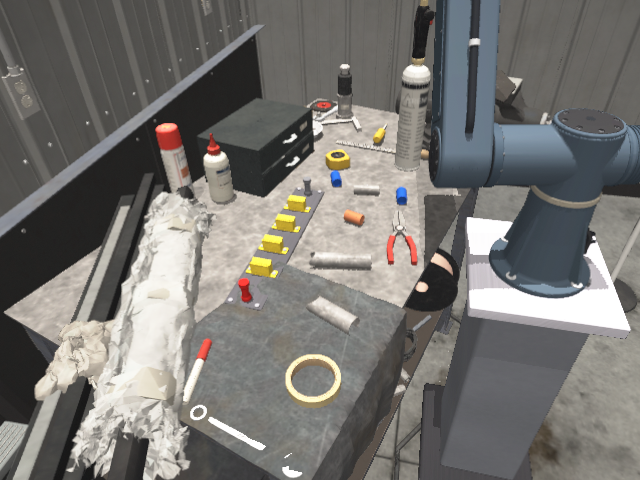

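The top view shows the red post at (241,186), saddles at (282,192), (320,193), (362,194) and (403,197), and the grey post at (445,200). The 105 tube is at (230,275), the 138 at (313,270), the copper one at (395,271) and the 70 at (462,276). The side view agrees with this.

```bash
cat > meas.py <<'E'
from h import *
import sys
def meas(tag):
    s=load('top'+tag); c=cloud(s); z=c[...,2]
    tops={}
    for n,(u,v),r,L in (('105',(230,275),.019,.105),('138',(313,270),.016,.138),('46',(395,271),.014,.046),('70',(462,276),.0125,.07)):
        near=np.hypot(*(np.mgrid[:480,:640]-np.array([v,u])[:,None,None]))<45
        ring=near&(np.abs(z)<.05); base=np.median(z[ring])
        m=((z>base+r*.8)&near).astype(np.uint8)
        k,lab,st,ce=cv2.connectedComponentsWithStats(m)
        i=min(range(1,k),key=lambda i:np.hypot(*(ce[i]-(u,v)))-(st[i,4]>20)*1000)
        p=c[lab==i]; xy=p[:,:2].astype(np.float32)
        (mc,sz,a)=cv2.minAreaRect(xy); ax=np.linalg.svd(xy-xy.mean(0),full_matrices=False)[2][0]
        ax*=np.sign(ax[0]); t=(xy-xy.mean(0))@ax
        print(n,'base',base.round(4),'top',np.percentile(p[:,2],98).round(4),'rectc',np.round(mc,4),'size',np.round(sz,4),'mean',xy.mean(0).round(4),'axis deg',np.degrees(np.arctan2(ax[1],ax[0])).round(1),'n',len(p))
    hsv=cv2.cvtColor(s['image'],cv2.COLOR_RGB2HSV)
    y=cv2.inRange(hsv,(22,120,60),(35,255,255)); 
    for nm,seeds in (('sad',[(282,192),(320,193),(362,194),(403,197)]),):
        for u,v in seeds:
            m=np.zeros_like(y); m[v-30:v+30,u-15:u+15]=y[v-30:v+30,u-15:u+15]
            p=c[(m>0)&(z>.03)]; mc,sz,a=cv2.minAreaRect(p[:,:2].astype(np.float32))
            print('sad',np.round(mc,4),np.round(sz,4),round(a,1),'mean',p.mean(0).round(4),'z98',np.percentile(p[:,2],98).round(4))
    for u,v in ((241,186),(445,200)):
        p=c[v-12:v+12,u-10:u+10].reshape(-1,3); p=p[p[:,2]>.042]; print('post',p.mean(0).round(4),len(p))
if __name__=='__main__': meas(sys.argv[1])
E
python3 meas.py 0
python3 - <<'E'
from h import *
a=load('top0')['image'][160:310,200:500]; cv2.imwrite('pics/c1.png',cv2.resize(a,(800,400),interpolation=2)[:,:,::-1])
s=load('side0');c=cloud(s);hsv=cv2.cvtColor(s['image'],cv2.COLOR_RGB2HSV)
y=cv2.inRange(hsv,(22,120,60),(35,255,255))
for u,v in ((296,203),(285,222),(272,243),(261,266)):
    m=np.zeros_like(y);m[v-14:v+10,u-16:u+16]=y[v-14:v+10,u-16:u+16];p=c[(m>0)&(c[...,2]>.03)]
    mc,sz,an=cv2.minAreaRect(p[:,:2].astype(np.float32));print('side sad',np.round(mc,4),np.round(sz,4),an,np.percentile(p[:,2],98))
for n,u,v,r in(('105',333,313,.019),('138',341,261,.016),('46',354,217,.014),('70',367,189,.0125)):
    near=np.hypot(*(np.mgrid[:480,:640]-np.array([v,u])[:,None,None]))<40
    base=np.median(c[...,2][near&(abs(c[...,2])<.05)]);m=(near&(c[...,2]>base+.8*r)).astype(np.uint8)
    k,lab,st,ce=cv2.connectedComponentsWithStats(m);p=c[lab==lab[v,u]][:,:2].astype(np.float32)
    mc,sz,an=cv2.minAreaRect(p);print('side',n,lab[v,u],base,np.round(mc,4),np.round(sz,4),an)
E
```

```text
105 base 0.0058 top 0.0415 rectc [0.3695 0.1599] size [0.2424 0.1027] mean [0.409  0.2492] axis deg -15.2 n 887
138 base 0.0011 top 0.0351 rectc [0.3853 0.0776] size [0.2301 0.0319] mean [0.4271 0.0843] axis deg 8.3 n 999
46 base 0.0003 top 0.0312 rectc [ 0.353 -0.02 ] size [0.0388 0.2489] mean [ 0.4279 -0.0807] axis deg -39.9 n 311
70 base 0.0004 top 0.0277 rectc [ 0.3363 -0.0937] size [0.07   0.3549] mean [ 0.4176 -0.2181] axis deg -49.4 n 433
sad [0.4421 0.1222] [0.3572 0.0288] 10.9 mean [0.589  0.1498 0.0563] z98 0.044
sad [0.4439 0.0767] [0.0216 0.3483] 87.2 mean [0.5917 0.0696 0.0465] z98 0.0432
sad [ 0.589  -0.0154] [0.0213 0.0438] 85.9 mean [ 0.5885 -0.0154  0.0372] z98 0.0417
sad [ 0.5853 -0.1033] [0.0215 0.0464] 88.0 mean [ 0.5843 -0.1034  0.0373] z98 0.0424
post [0.5979 0.2301 0.0631] 99
post [ 0.5633 -0.1704  0.0927] 103
side sad [0.4489 0.3632] [0.0471 1.0051] 16.31562614440918 0.04005322743048402
side sad [ 0.59   -0.0153] [0.0246 0.0455] 85.08062744140625 0.038794395742091266
side sad [0.4545 0.4499] [0.0467 0.8472] 20.36745834350586 0.04037286676110415
side sad [0.4345 0.4813] [0.0459 0.7737] 26.063337326049805 0.04017776670511452
side 105 4 0.004188810568324763 [0.3336 0.5148] [0.1002 0.6477] 17.289234161376953
side 138 10 -0.0004558721022007717 [0.3923 0.4579] [0.136  0.7805] 6.135497570037842
side 46 11 -0.0011646748141180274 [0.3464 0.3653] [0.0508 0.9536] 10.413113594055176
side 70 15 -0.001128503394078939 [ 0.4178 -0.2196] [0.0692 0.025 ] 3.5467429161071777
```

View pics/c1.png

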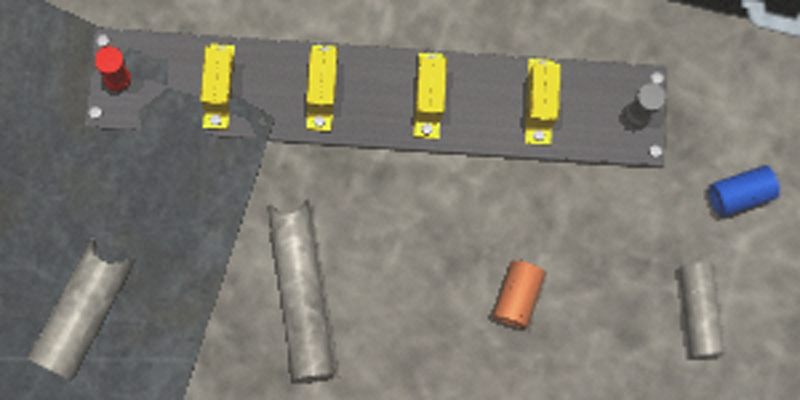

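The crop shows both mitred tubes with their mitre at the far, rack-side end and their square end towards the robot. I'll filter the depth outliers and work from the square ends.

```bash
cat > meas.py <<'E'
from h import *
import sys
T={'105':(.019,.105),'138':(.016,.138),'46':(.014,.046),'70':(.0125,.07)}
S={'top':{'105':(230,275),'138':(313,270),'46':(395,271),'70':(462,276)},'side':{'105':(333,313),'138':(341,261),'46':(354,217),'70':(367,189)}}
Y={'top':[(282,192),(320,193),(362,194),(403,197)],'side':[(261,266),(272,243),(285,222),(296,203)]}
P={'top':[(241,184),(445,198)],'side':[(244,285),(307,183)]}
def fit(p):
    xy=p[:,:2].astype(np.float32); mc,sz,_=cv2.minAreaRect(xy); b=cv2.boxPoints((mc,sz,_))
    e=[b[1]-b[0],b[2]-b[1]]; e.sort(key=np.linalg.norm); ax=e[1]/np.linalg.norm(e[1]); ax*=np.sign(ax[0]); return np.array(mc),sorted(sz),ax
def meas(tag):
  for cam in('top','side'):
    s=load(cam+tag); c=cloud(s); z=c[...,2]; g=np.mgrid[:480,:640]
    for n,(r,L) in T.items():
        u,v=S[cam][n]; near=np.hypot(*(g-np.array([v,u])[:,None,None]))<50
        base=np.median(z[near&(np.abs(z)<.012)])
        m=((z>base+r*.7)&(z<base+2*r+.007)&near).astype(np.uint8); m=cv2.morphologyEx(m,cv2.MORPH_OPEN,np.ones((3,3),np.uint8))
        lab=cv2.connectedComponents(m)[1]; p=c[lab==lab[v,u]]; mc,sz,ax=fit(p); t=(p[:,:2]-mc)@ax; end=mc+ax*np.percentile(t,.5)
        print(cam,n,'base',base.round(4),'top',np.percentile(p[:,2],95).round(4),'c',mc.round(4),np.round(sz,4),'fromend',(end+ax*L/2).round(4),'deg',np.degrees(np.arctan2(ax[1],ax[0])).round(1))
    y=cv2.inRange(cv2.cvtColor(s['image'],cv2.COLOR_RGB2HSV),(22,120,60),(35,255,255))
    for u,v in Y[cam]:
        m=np.zeros_like(y); m[v-20:v+20,u-16:u+16]=255
        p=c[(m&y>0)&(z>.032)&(z<.047)]; mc,sz,ax=fit(p); print(cam,'sad',mc.round(4),np.round(sz,4),np.degrees(np.arctan2(ax[1],ax[0])).round(1),'top',np.percentile(p[:,2],95).round(4))
    for u,v in P[cam]:
        p=c[v-14:v+14,u-12:u+12].reshape(-1,3); p=p[(p[:,2]>.046)&(p[:,2]<.062)]; print(cam,'post',np.median(p,0).round(4),len(p))
if __name__=='__main__': meas(sys.argv[1])
E
python3 meas.py 0
```

```text
top 105 base 0.0055 top 0.04 c [0.4141 0.2507] [0.0376 0.1013] fromend [0.4159 0.2498] deg -26.3
top 138 base 0.0006 top 0.0342 c [0.4298 0.0844] [0.0319 0.1326] fromend [0.4331 0.0849] deg 8.7
top 46 base 0.0002 top 0.0298 c [ 0.4298 -0.0829] [0.0276 0.0465] fromend [ 0.4296 -0.0828] deg -20.1
top 70 base 0.0002 top 0.0266 c [ 0.4189 -0.2223] [0.0259 0.0703] fromend [ 0.4191 -0.2223] deg 5.2
top sad [0.5953 0.1512] [0.0213 0.0444] -3.0 top 0.0411
top sad [0.595  0.0695] [0.0214 0.0455] -3.4 top 0.0415
top sad [ 0.589  -0.0154] [0.0213 0.0438] -4.1 top 0.0408
top sad [ 0.5853 -0.1033] [0.0215 0.0464] -2.0 top 0.0417
top post [0.6013 0.2315 0.0535] 95
top post [ 0.5755 -0.1809  0.0537] 97
side 105 base 0.0036 top 0.0378 c [0.4155 0.2523] [0.0386 0.1046] fromend [0.4168 0.2516] deg -26.2
side 138 base -0.0007 top 0.0312 c [0.4321 0.0875] [0.0348 0.1361] fromend [0.4335 0.0877] deg 5.9
side 46 base -0.0012 top 0.3441 c [ 0.1612 -0.504 ] [2.3695 2.6871] fromend [ 0.1537 -1.8072] deg 89.7
side 70 base -0.0013 top 0.0246 c [ 0.4178 -0.2196] [0.025  0.0692] fromend [ 0.4184 -0.2195] deg 3.5
side sad [0.5963 0.1511] [0.0248 0.0447] -3.4 top 0.0391
side sad [0.5957 0.1032] [0.0445 0.0932] 89.5 top 0.0393
side sad [ 0.5899 -0.0074] [0.0448 0.177 ] 88.2 top 0.0389
side sad [ 0.5876 -0.06  ] [0.0452 0.1126] 87.0 top 0.0385
side post [0.6018 0.2345 0.0523] 82
side post [ 0.576  -0.1796  0.052 ] 43
```

Run:
```python
from h import *
C=[cloud(load(c+'0')) for c in('top','side')]
# heightmap, 4cm cells, (cm) both cams
p=np.concatenate([c.reshape(-1,3) for c in C]); p=p[(p[:,2]>-.05)&(p[:,2]<.6)]
xs=np.arange(.16,.84,.04); ys=np.arange(.32,-.76,-.04)
print('x\\y ',' '.join('%3d'%round(y*100) for y in ys))
for x in xs[::-1]:
    r=[]
    for y in ys:
        q=p[(abs(p[:,0]-x)<.02)&(abs(p[:,1]-y)<.02),2]; r.append('%3d'%round(np.percentile(q,95)*100) if len(q)>8 else '  .')
    print('%4d '%round(x*100),' '.join(r))
```

```text
x\y   32  28  24  20  16  12   8   4   0  -4  -8 -12 -16 -20 -24 -28 -32 -36 -40 -44 -48 -52 -56 -60 -64 -68 -72
  80   11  12  12  12  12  12  13  12   0   0  10  17  15  15  15  15  15  15  15  15  15   .   0   0   0   .   .
  76   12  12  12  12  12  12  11  10   0   0   0  12  15  15  15  15  15  15  15  15  15   3   3   2   0   .   .
  72   12  12  12  11  10   7   0   0   0   0   0   0  15  15  15  15  15  15  15  15  15   1   1   3   .   .   .
  68   11  11   9   0   0   0   0   0   0   0   0   0  15  15  15  15  15  15  15  15   .   1   1   2   2   .   0
  64    1   1   1   1   1   1   1   1   1   1   1   0   0   0   4  14  15  15  15  15   2   3   3   3   3   2   2
  60    1   1   5   1   4   1   4   4   4   4   4   4   2   5   0   0   0   0   0   6   0   0   0   0   1  15  18
  56    1   1   1   1   4   1   4   1   4   4   4   4   5   5   0   0   3   4   3   0   0   1   0   0   0  16  19
  52    1   1   1   1   1   1   0   0   0   0   0   0   1   1   3   3   3   4   4   0   1   1   0   1   1   1   0
  48    1   1   2   1   1   3   3   0   0   0   0   0   0   0   2   0   0  
[... 250 characters left out ...]
   0   1   0   0
  36    1   4   3   1   1   0   3   0   0   0   0   0   0   0   0   0   0  28  29   0   1   0  15  15   0   0   .
  32    1   1   1   1   0   0   0   1   1   1   2   1   0   3   3   0   0  37  44   .   .   .   .   .   .   .   .
  28   -2   0   1   1   0   0   0  39  49  56  60  59  59   0   0   0   0  28  29   2   5  14  17   .   .   .   .
  24    .   .   .   .   .  29  36  43  51  58  60   0   0   0   0   0   0   0   0   1   .   .   .   .   .   .   .
  20    .   .   .   .   .  29  38  44  49  54  60   0   0   0   0   0   .   .   .   .   .   .   .   .   .   .   .
  16    .   .   .   .   0   0  34  40  45  31   0   0   0   0   0   0   .   .   .   .   .   .   .   .   .   .   .
```

Call:
{"method": "drive_tool", "body": {
  "plan": [
    [0,0,-0.04,0,0,0,1],
    [0,0,-0.04,0,0,0,1],
    [0,0,-0.04,0,0,0,1],
    [0,0,-0.03,0,0,0,1],
    [0,0,0,0,0,0,1],
    [0,0,0,0,0,0,1]
  ]
}}

```text
t: 0.7
tcp_pos: [0.2195, -0.585, 0.3743]
tool_rot: [0.984, 0.178, -0.0, 0.0]
force: [-0.5, 0.3, -0.2]
finger_gap: 0.999
gripper_force: 0.0
```

Run:
```python
from h import *
from station import manip
snap(manip,'side','side1'); s=manip.sense(); print(s['q'].round(3),s['tcp_pos'].round(4))
c=cloud(load('side1'));i=load('side1')['image']
for v,u in ((10,424),(30,420),(50,417),(62,416),(75,416),(100,412),(160,408)): print((u,v),c[v,u].round(3))
```

```text
[-1.391  0.404  1.229 -0.     1.511 -0.179] [ 0.2193 -0.5844  0.3729]
(424, 10) [ 0.317 -0.381  0.432]
(420, 30) [ 0.322 -0.379  0.387]
(417, 50) [ 0.324 -0.386  0.338]
(416, 62) [ 0.323 -0.38   0.31 ]
(416, 75) [ 0.319 -0.364  0.283]
(412, 100) [ 0.323 -0.365  0.215]
(408, 160) [ 0.317 -0.356  0.04 ]
```

View pics/side1.png

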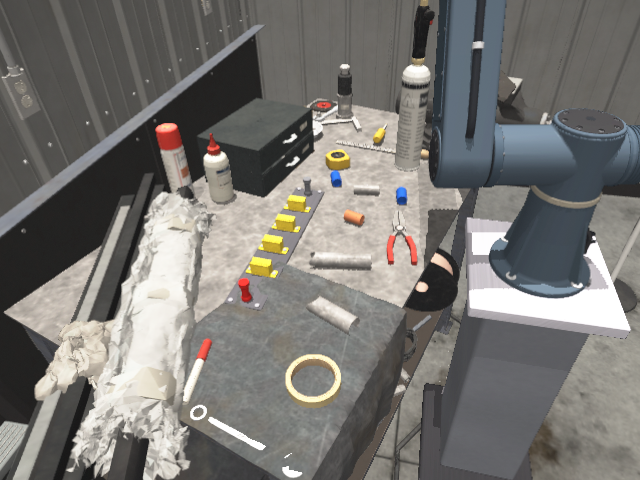

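The side view shows a tall gas torch at (415,100), about (0.32,-0.38) and 0.46 m high. I'll pass outside it, with the tool high.

Call:
{"method": "drive_tool", "body": {
  "plan": [
    [0.03,0,-0.01,0,0,0,1],
    [0.05,0,0,0,0,0,1],
    [0.05,0,0,0,0,0,1],
    [0.05,0,0,0,0,0,1],
    [0.05,0,0,0,0,0,1],
    [0.05,0,0,0,0,0,1],
    [0.05,0,0,0,0,8,1],
    [0.03,0,0,0,0,8,1],
    [0,0,0,0,0,0,1]
  ]
}}

```text
t: 1.65
tcp_pos: [0.5613, -0.4596, 0.3801]
tool_rot: [0.999, 0.042, -0.001, -0.002]
force: [-0.0, -0.9, 0.5]
finger_gap: 1.0
gripper_force: 0.0
```

```bash
cat > go.py <<'E'
import sys,numpy as np
from station import manip
# usage: go.py x y z yawdeg -> shift in tool axes (translate first, then turn)
def go(x,y,z,yaw):
    s=manip.sense(); q=s['tool_rot']; th=2*np.arctan2(q[1],q[0]); p=s['tcp_pos']
    d=np.array([x,y,z])-p; print('pos',p.round(4),'yaw',np.degrees(th).round(1),'q',s['q'].round(2))
    print('tool x %.4f y %.4f z %.4f'%(d@[np.cos(th),np.sin(th),0],d@[np.sin(th),-np.cos(th),0],-d[2]),'wz %.1f'%((np.degrees(th)-yaw+90)%180-90))
if __name__=='__main__': go(*map(float,sys.argv[1:5]))
E
python3 go.py .4188 -.2215 .2 4.5
```

```text
pos [ 0.5613 -0.4596  0.3801] yaw 4.8 q [-0.84  0.57  0.92  0.    1.65  0.65]
tool x -0.1221 y -0.2492 z 0.1801 wz 0.3
```

Call:
{"method": "drive_tool", "body": {
  "plan": [
    [-0.02,-0.042,0.01,0,0,0,1],
    [-0.02,-0.042,0.02,0,0,0,1],
    [-0.02,-0.042,0.02,0,0,0,1],
    [-0.02,-0.041,0.03,0,0,0,1],
    [-0.021,-0.041,0.03,0,0,0,1],
    [-0.021,-0.041,0.03,0,0,0,1],
    [0,0,0.04,0,0,0,1],
    [0,0,0,0,0,0,1],
    [0,0,0,0,0,0,1]
  ]
}}

```text
t: 2.55
tcp_pos: [0.4228, -0.2362, 0.2123]
tool_rot: [0.999, 0.04, -0.001, -0.001]
force: [0.1, 0.1, 0.7]
finger_gap: 1.001
gripper_force: 0.0
```

```bash
python3 go.py .4188 -.2215 .018 4.5
python3 - <<'E'
from h import *
from station import manip
snap(manip,'top','top2'); snap(manip,'side','side2')
E
```

```text
pos [ 0.4228 -0.2362  0.2123] yaw 4.5 q [-0.74  0.36  1.79 -0.    1.    0.75]
tool x -0.0028 y -0.0149 z 0.1943 wz 0.0
```

View pics/side2.png

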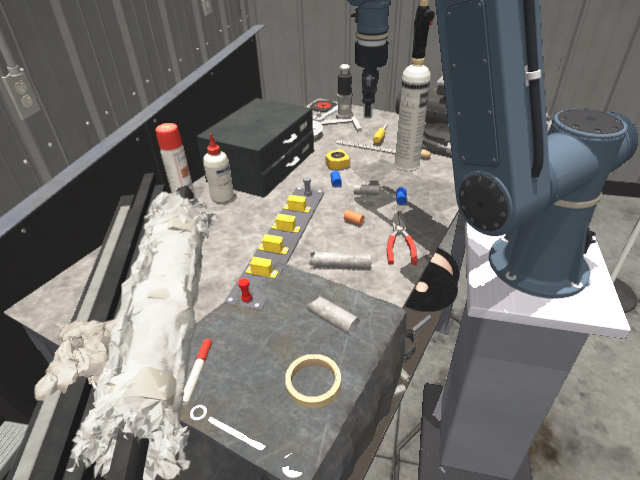

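The gripper hangs over the tube_70 at (367,189), clear of the torch. I'm going down to grip it.

Call:
{"method": "drive_tool", "body": {
  "plan": [
    [-0.003,-0.015,0.03,0,0,0,1],
    [0,0,0.04,0,0,0,1],
    [0,0,0.04,0,0,0,1],
    [0,0,0.04,0,0,0,1],
    [0,0,0.03,0,0,0,1],
    [0,0,0.014,0,0,0,1],
    [0,0,0,0,0,0,1],
    [0,0,0,0,0,0,1]
  ],
  "newtons": 40
}}

```text
t: 3.45
tcp_pos: [0.4205, -0.2225, 0.0194]
tool_rot: [0.999, 0.04, 0.001, 0.001]
force: [-0.4, 0.6, -0.7]
finger_gap: 1.003
gripper_force: 0.0
```

Call:
{"method": "drive_tool", "body": {
  "plan": [
    [0,0,0,0,0,0,-1],
    [0,0,0,0,0,0,-1],
    [0,0,0,0,0,0,-1],
    [0,0,0,0,0,0,-1],
    [0,0,0,0,0,0,-1],
    [0,0,0,0,0,0,-1],
    [0,0,0,0,0,0,-1],
    [0,0,0,0,0,0,-1]
  ],
  "newtons": 40
}}

```text
t: 4.25
tcp_pos: [0.4191, -0.2209, 0.0186]
tool_rot: [0.999, 0.04, -0.0, -0.0]
force: [-0.7, 0.1, -0.7]
finger_gap: 0.0
gripper_force: 0.0
```

Run:
```python
from h import *
from station import manip
a=snap(manip,'top','top3')['image']; b=snap(manip,'side','side3')['image']
A=cv2.resize(a[200:340,380:540],(480,420)); B=cv2.resize(b[120:220,300:430],(546,420))
cv2.imwrite('pics/c3.png',cv2.resize(np.hstack([A,B]),(800,328))[:,:,::-1])
```

```text
(no output)
```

View pics/c3.png

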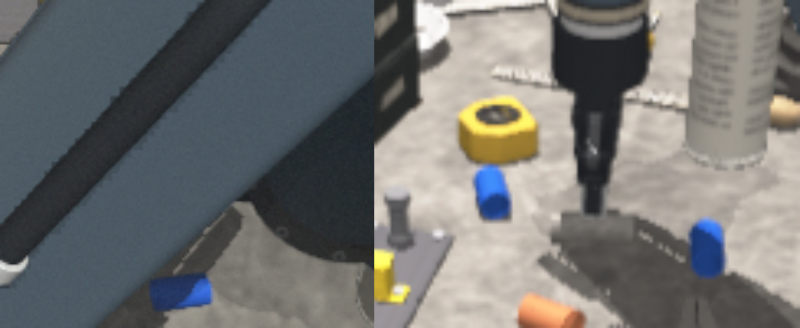

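Run:
```python
from h import *
from meas import fit
from station import manip
for n in ('side0','side3'):
    c=cloud(load(n)); w=c[170:215,340:400].reshape(-1,3); p=w[(w[:,2]>.008)&(w[:,2]<.027)&(abs(w[:,0]-.42)<.05)]
    print(n,len(p),np.median(p,0).round(4),[x.round(4) if hasattr(x,'round') else x for x in fit(p)],np.percentile(p[:,2],95), p[:,1].min(),p[:,1].max())
print(manip.sense()['finger_gap'],manip.sense()['tcp_pos'])
```

```text
side0 244 [ 0.4228 -0.2131  0.0202] [array([ 0.4188, -0.1567]), [0.06923049688339233, 0.1559019684791565], array([0.0123, 0.9999], dtype=float32)] 0.026014732161872056 -0.23418857168136886 -0.07900654385006434
side3 229 [ 0.4233 -0.2129  0.0207] [array([ 0.4188, -0.1566]), [0.06952526420354843, 0.15740355849266052], array([0.011 , 0.9999], dtype=float32)] 0.026014308393787045 -0.23487798706404417 -0.07808976546379376
-0.002399354812312984 [ 0.4190341  -0.22090344  0.01859665]
```

Run:
```python
from h import *
s=load('side3'); c=cloud(s); c0=cloud(load('side0'))
for v in range(140,200,3):
    u=np.arange(355,385); 
    m=np.abs(s['z_map'][v,u]-load('side0')['z_map'][v,u])>.015
    if m.any(): p=c[v,u][m]; print(v,u[m].min(),u[m].max(),np.median(p,0).round(4),p[:,0].min().round(3),p[:,0].max().round(3))
a=load('side3')['image'][150:230,330:410]; cv2.imwrite('pics/c4.png',cv2.resize(a,(600,600),interpolation=0)[:,:,::-1])
```

```text
140 355 383 [ 0.4117 -0.1891  0.1771] 0.38 0.449
143 355 382 [ 0.4127 -0.1877  0.1685] 0.382 0.449
146 357 380 [ 0.4123 -0.1876  0.1613] 0.285 0.443
149 361 375 [ 0.4138 -0.1869  0.1532] 0.401 0.437
152 361 375 [ 0.4125 -0.1897  0.1437] 0.4 0.434
155 360 379 [ 0.4127 -0.1871  0.1364] 0.285 0.435
158 360 374 [ 0.4147 -0.1832  0.1297] 0.285 0.435
161 361 374 [ 0.412  -0.1911  0.1168] 0.402 0.433
164 361 373 [ 0.4119 -0.1991  0.1034] 0.401 0.432
167 359 373 [ 0.4098 -0.1631  0.1156] 0.285 0.427
170 358 372 [ 0.4124 -0.1657  0.1045] 0.402 0.462
173 362 371 [ 0.4134 -0.1769  0.0896] 0.403 0.425
176 362 371 [ 0.4153 -0.1924  0.0711] 0.404 0.427
179 361 370 [ 0.4184 -0.2099  0.0518] 0.408 0.444
182 363 370 [ 0.4166 -0.2081  0.0431] 0.408 0.427
185 365 370 [ 0.4148 -0.2103  0.0328] 0.407 0.42
191 383 383 [0.2852 0.8389 0.6888] 0.285 0.285
```

View pics/c4.png

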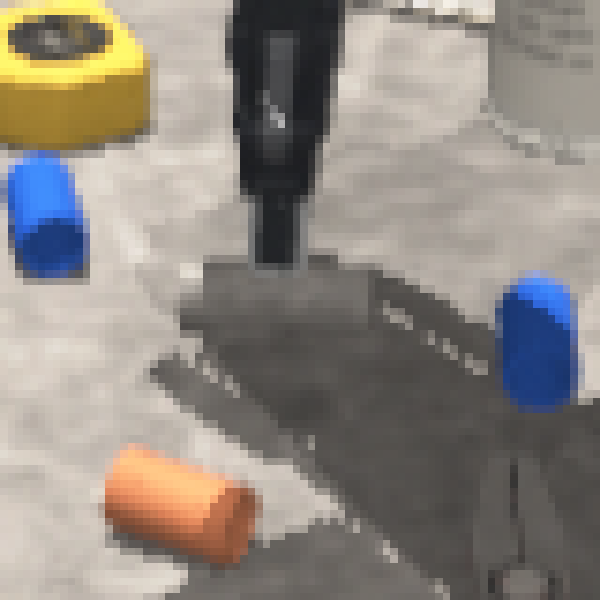

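The fingers shut just above the tube: in the side view the tips end at about row 186, on top of the tube. I'll lift and measure where the tips really are against the reported TCP.

Call:
{"method": "drive_tool", "body": {
  "plan": [
    [0,0,-0.03,0,0,0,-1],
    [0,0,-0.03,0,0,0,-1],
    [0,0,0,0,0,0,-1],
    [0,0,0,0,0,0,-1]
  ]
}}

```text
t: 4.75
tcp_pos: [0.4194, -0.2211, 0.0792]
tool_rot: [0.999, 0.04, 0.001, 0.001]
force: [0.5, -0.1, 0.0]
finger_gap: 0.001
gripper_force: 0.0
```

```bash
cat > tip.py <<'E'
from h import *
from station import manip
import sys
s=snap(manip,'side',sys.argv[1]); s0=load('side0'); c=cloud(s); st=manip.sense(); print(st['tcp_pos'].round(4),st['finger_gap'],st['tool_rot'].round(4))
d=cv2.absdiff(s['image'],s0['image']).max(2)
for v in range(145,200,2):
    u=np.arange(335,400); dark=(s['image'][v,u].max(1)<75)&(s['z_map'][v,u]>0)&(s0['z_map'][v,u]-s['z_map'][v,u]>.012)
    if dark.sum()>1: p=c[v,u][dark]; print(v,u[dark].min(),u[dark].max(),np.median(p,0).round(4),np.ptp(p,0).round(3))
a=s['image'][110:230,310:430]; cv2.imwrite(f'pics/{sys.argv[1]}c.png',cv2.resize(a,(480,480),interpolation=0)[:,:,::-1])
E
python3 tip.py side5
```

```text
[ 0.4189 -0.2208  0.0785] -0.001093825118336081 [ 9.992e-01  3.970e-02 -1.000e-04 -1.000e-04]
145 362 374 [ 0.4075 -0.1648  0.1758] [0.024 0.049 0.024]
147 362 372 [ 0.4132 -0.1622  0.1711] [0.03  0.05  0.026]
149 363 373 [ 0.4114 -0.1688  0.1621] [0.021 0.065 0.033]
151 363 372 [ 0.4128 -0.1738  0.1542] [0.021 0.014 0.007]
153 363 372 [ 0.4149 -0.1889  0.141 ] [0.021 0.015 0.008]
155 365 371 [ 0.4134 -0.1916  0.1333] [0.016 0.008 0.004]
157 365 370 [ 0.4171 -0.2109  0.1177] [0.014 0.008 0.004]
159 365 369 [ 0.4176 -0.2076  0.1136] [0.01  0.004 0.002]
161 365 369 [ 0.4173 -0.2086  0.1065] [0.011 0.004 0.002]
163 365 369 [ 0.4177 -0.2086  0.1016] [0.01  0.005 0.002]
165 365 369 [ 0.4175 -0.2097  0.0943] [0.011 0.007 0.004]
```

View pics/side5c.png

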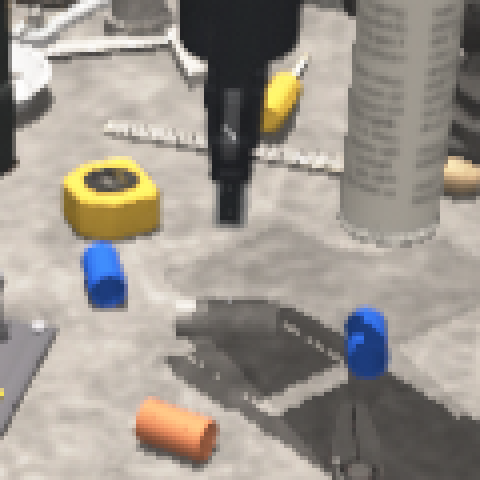

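The picture shows the shut tips at row 166, z ≈ 0.092, with the TCP reported at 0.079. So the tips really sit about 14 mm behind the reported TCP, and I'll correct by 27 mm from now on.

Call:
{"method": "drive_tool", "body": {
  "plan": [
    [0,0,0,0,0,0,1],
    [0,0,0,0,0,0,1],
    [0,0,0,0,0,0,1],
    [0,0,0,0,0,0,1],
    [0,0,0.03,0,0,0,1],
    [0,0,0.03,0,0,0,1],
    [0,0,0.02,0,0,0,1],
    [0,0,0.011,0,0,0,1],
    [0,0,0,0,0,0,1]
  ]
}}

```text
t: 5.7
tcp_pos: [0.4185, -0.2204, -0.0136]
tool_rot: [0.999, 0.04, -0.001, -0.001]
force: [-0.2, 0.7, 0.5]
finger_gap: 1.003
gripper_force: 0.0
```

Call:
{"method": "drive_tool", "body": {
  "plan": [
    [0,0,0,0,0,0,-1],
    [0,0,0,0,0,0,-1],
    [0,0,0,0,0,0,-1],
    [0,0,0,0,0,0,-1],
    [0,0,0,0,0,0,-1],
    [0,0,0,0,0,0,-1],
    [0,0,0,0,0,0,-1],
    [0,0,0,0,0,0,-1]
  ],
  "newtons": 40
}}

```text
t: 6.5
tcp_pos: [0.42, -0.2216, -0.0072]
tool_rot: [0.999, 0.04, 0.002, 0.002]
force: [-3.2, 2.0, 40.2]
finger_gap: 0.281
gripper_force: 56.4
```

Call:
{"method": "drive_tool", "body": {
  "plan": [
    [0,0,-0.02,0,0,0,-1],
    [0,0,-0.04,0,0,0,-1],
    [0,0,-0.04,0,0,0,-1],
    [0,0,-0.03,0,0,7.7,-1],
    [0,0,0,0,0,0,-1],
    [0,0,0,0,0,0,-1]
  ]
}}

```text
t: 7.1
tcp_pos: [0.4193, -0.2211, 0.1188]
tool_rot: [1.0, -0.027, 0.001, 0.001]
force: [0.4, -0.2, -1.5]
finger_gap: 0.274
gripper_force: 40.7
```

```bash
python3 tip.py side6|head -1; python3 go.py .595 .069 .05 -3.2
```

```text
[ 0.4187 -0.2206  0.1177] 0.27183764017917433 [ 0.9996 -0.0268 -0.     -0.    ]
pos [ 0.4187 -0.2206  0.1177] yaw -3.1 q [-0.72  0.5   1.91 -0.    0.73  0.9 ]
tool x 0.1606 y -0.2986 z 0.0677 wz 0.1
```

View pics/side6.png

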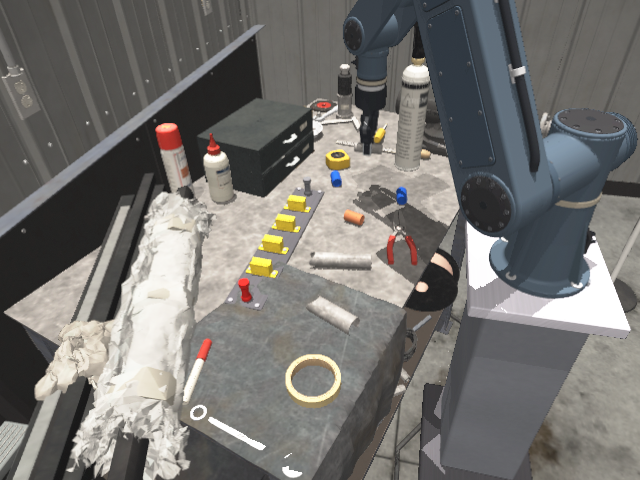

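The tube is held at (370,145). I'll measure where it sits in the grip.

Run:
```python
from h import *
s=load('side6');c=cloud(s);s0=load('side0')
for v in range(130,162,2):
    u=np.arange(340,400); m=(s0['z_map'][v,u]-s['z_map'][v,u]>.012)&(s['z_map'][v,u]>0)&(abs(c[v,u,0]-.42)<.06)
    if m.sum()>1: p=c[v,u][m]; print(v,u[m].min(),u[m].max(),np.median(p,0).round(4),p[:,0].min().round(3),p[:,0].max().round(3),np.median(s['image'][v,u][m],0))
```

```text
130 360 376 [ 0.4116 -0.1606  0.2159] 0.402 0.431 [36. 37. 39.]
132 360 375 [ 0.4128 -0.1606  0.2105] 0.402 0.431 [36.5 37.5 39.5]
134 360 375 [ 0.4133 -0.1674  0.2022] 0.403 0.432 [35.5 36.  39.5]
136 360 374 [ 0.4146 -0.1694  0.1954] 0.406 0.432 [32. 33. 36.]
138 360 373 [ 0.4162 -0.1708  0.1897] 0.407 0.433 [32.5 33.5 37. ]
140 361 373 [ 0.4163 -0.1808  0.1802] 0.406 0.431 [37. 38. 39.]
142 356 373 [ 0.4173 -0.18    0.1751] 0.406 0.45 [35.5 36.  38.5]
144 355 375 [ 0.423  -0.2161  0.1505] 0.401 0.452 [102. 103. 100.]
146 355 382 [ 0.415  -0.2129  0.1485] 0.383 0.451 [115. 111. 109.]
148 354 382 [ 0.4151 -0.2101  0.1447] 0.383 0.453 [109. 105. 101.]
150 354 381 [ 0.4162 -0.2083  0.1406] 0.385 0.453 [100.  96.  92.]
152 359 381 [ 0.41   -0.2085  0.1348] 0.384 0.44 [90. 87. 83.]
154 363 381 [ 0.4109 -0.2043  0.1306] 0.383 0.429 [137.5 137.5 134.5]
156 368 369 [ 0.4138 -0.205   0.1238] 0.413 0.415 [186.5 179.  172. ]
```

Call:
{"method": "drive_tool", "body": {
  "plan": [
    [0.017,-0.033,0,0,0,0,-1],
    [0.018,-0.033,0,0,0,0,-1],
    [0.018,-0.033,0,0,0,0,-1],
    [0.018,-0.033,0,0,0,0,-1],
    [0.018,-0.033,0,0,0,0,-1],
    [0.018,-0.033,0,0,0,0,-1],
    [0.018,-0.033,0,0,0,0,-1],
    [0.018,-0.033,0,0,0,0,-1],
    [0.018,-0.035,0,0,0,0,-1],
    [0,0,0,0,0,0,-1]
  ]
}}

```text
t: 8.15
tcp_pos: [0.5976, 0.0728, 0.1156]
tool_rot: [1.0, -0.025, -0.0, -0.001]
force: [-0.1, -0.6, -1.1]
finger_gap: 0.273
gripper_force: 40.7
```

Call:
{"method": "drive_tool", "body": {
  "plan": [
    [0,0,0,0,0,0,-1],
    [0,0,0.03,0,0,0,-1],
    [0,0,0.03,0,0,0,-1],
    [0,0,0,0,0,0,-1],
    [0,0,0,0,0,0,-1]
  ]
}}

```text
t: 8.65
tcp_pos: [0.5949, 0.0678, 0.0568]
tool_rot: [1.0, -0.028, -0.002, 0.0]
force: [0.1, -0.5, -0.6]
finger_gap: 0.277
gripper_force: 40.7
```

```bash
python3 go.py .595 .069 .03 -3.2
python3 - <<'E'
from h import *
from station import manip
a=snap(manip,'top','top7')['image']; b=snap(manip,'side','side7')['image']
A=cv2.resize(a[150:250,220:380],(640,400)); B=cv2.resize(b[160:300,210:350],(400,400))
cv2.imwrite('pics/c7.png',cv2.resize(np.hstack([A,B]),(800,308))[:,:,::-1])
E
```

```text
pos [0.5949 0.0678 0.0568] yaw -3.2 q [-0.07  0.72  1.62 -0.    0.8   1.55]
tool x 0.0001 y -0.0012 z 0.0268 wz -0.0
```

View pics/c7.png

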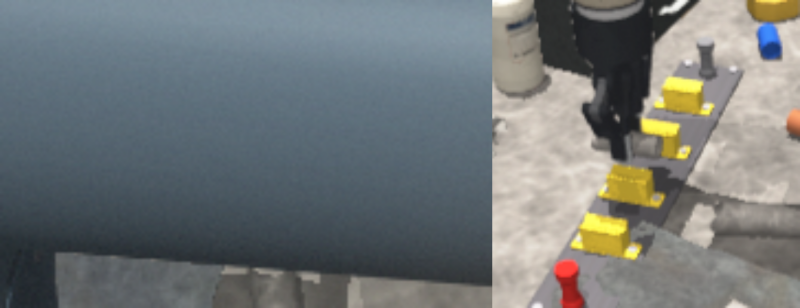

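The tube hangs above saddle B, the second from the red post. I'll lower it, release it and rise.

Call:
{"method": "drive_tool", "body": {
  "plan": [
    [0,0,0.015,0,0,0,-1],
    [0,0,0.007,0,0,0,-1],
    [0,0,0.004,0,0,0,-1],
    [0,0,0,0,0,0,-1],
    [0,0,0,0,0,0,-1]
  ]
}}

```text
t: 9.25
tcp_pos: [0.5963, 0.0688, 0.0316]
tool_rot: [1.0, -0.027, -0.0, 0.0]
force: [-0.3, -0.1, -2.2]
finger_gap: 0.275
gripper_force: 40.7
```

Call:
{"method": "drive_tool", "body": {
  "plan": [
    [0,0,0.002,0,0,0,-1],
    [0,0,0,0,0,0,-1],
    [0,0,0,0,0,0,0.1],
    [0,0,0,0,0,0,0.1],
    [0,0,0,0,0,0,0.1],
    [0,0,0,0,0,0,0.1],
    [0,0,0,0,0,0,0.1],
    [0,0,-0.03,0,0,0,0.1],
    [0,0,-0.04,0,0,0,0.1],
    [0,0,-0.04,0,0,0,1]
  ]
}}

```text
t: 10.25
tcp_pos: [0.5956, 0.0688, 0.1402]
tool_rot: [1.0, -0.027, -0.001, -0.0]
force: [0.6, 0.1, 0.1]
finger_gap: 0.705
gripper_force: 0.0
```

```bash
python3 go.py .4298 -.0825 .14 -20
python3 - <<'E'
from h import *
from meas import fit
c=cloud(load('side0')); w=c[205:232,335:373].reshape(-1,3)
p=w[(w[:,2]>.009)&(w[:,2]<.032)&(abs(w[:,0]-.43)<.05)&(abs(w[:,1]+.08)<.04)]; f=fit(p); print(f,np.degrees(np.arctan2(f[2][1],f[2][0])))
E
```

```text
pos [0.5956 0.0688 0.1402] yaw -3.1 q [-0.07  0.6   1.57  0.    0.97  1.55]
tool x -0.1572 y 0.1601 z 0.0002 wz 16.9
(array([ 0.43017831, -0.08146078]), [0.02932216227054596, 0.04705040529370308], array([ 0.95622545, -0.29263106], dtype=float32)) -17.01554
```

Call:
{"method": "drive_tool", "body": {
  "plan": [
    [-0.026,0.027,0,0,0,0,1],
    [-0.026,0.027,0,0,0,0,1],
    [-0.026,0.027,0,0,0,0,1],
    [-0.026,0.027,0,0,0,0,1],
    [-0.026,0.026,0,0,0,0,1],
    [-0.027,0.026,0,0,0,0,1],
    [0,0,0,0,0,8.2,1],
    [0,0,0.04,0,0,8.2,1],
    [0,0,0.04,0,0,0,1],
    [0,0,0,0,0,0,1]
  ]
}}

```text
t: 11.25
tcp_pos: [0.4276, -0.0812, 0.0557]
tool_rot: [0.985, -0.17, -0.005, -0.001]
force: [-1.1, 0.3, 0.0]
finger_gap: 0.997
gripper_force: 0.0
```

```bash
python3 go.py .430 -.0823 -.002 -19.5
python3 - <<'E'
from h import *
from station import manip
b=snap(manip,'side','side8')['image'];a=b[140:300,220:420]; cv2.imwrite('pics/c8.png',cv2.resize(a,(600,480))[:,:,::-1])
E
```

```text
pos [ 0.4276 -0.0812  0.0557] yaw -19.6 q [-0.45  0.61  2.03 -0.    0.52  1.47]
tool x 0.0027 y 0.0002 z 0.0577 wz -0.1
```

View pics/c8.png

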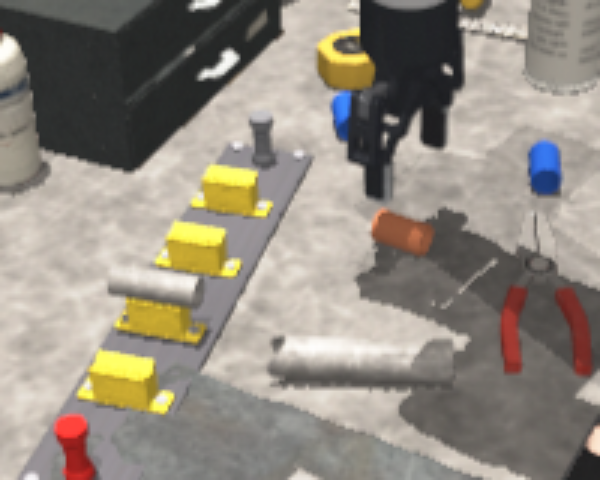

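The 70 mm tube lies on saddle B at (155,290), and the gripper is above the copper tube at (403,232). Going down.

Call:
{"method": "drive_tool", "body": {
  "plan": [
    [0.001,0,0.03,0,0,0,1],
    [0,0,0.02,0,0,0,1],
    [0,0,0.006,0,0,0,1],
    [0,0,0,0,0,0,1],
    [0,0,0,0,0,0,1]
  ]
}}

```text
t: 11.8
tcp_pos: [0.4326, -0.083, 0.0052]
tool_rot: [0.986, -0.17, 0.001, 0.0]
force: [0.3, 0.0, 0.0]
finger_gap: 1.0
gripper_force: 0.0
```

Call:
{"method": "drive_tool", "body": {
  "plan": [
    [0,0,0,0,0,0,-1],
    [0,0,0,0,0,0,-1],
    [0,0,0,0,0,0,-1],
    [0,0,0,0,0,0,-1],
    [0,0,0,0,0,0,-1],
    [0,0,0,0,0,0,-1],
    [0,0,0,0,0,0,-1]
  ],
  "newtons": 40
}}

```text
t: 12.5
tcp_pos: [0.4318, -0.0828, 0.0041]
tool_rot: [0.985, -0.17, 0.0, 0.0]
force: [0.5, 0.6, 4.7]
finger_gap: 0.296
gripper_force: 39.1
```

The grip is a bit high on the tube, so I'll regrip 6 mm lower.

Call:
{"method": "drive_tool", "body": {
  "plan": [
    [0,0,0,0,0,0,0.2],
    [0,0,0,0,0,0,0.2],
    [-0.001,0,0.006,0,0,0,0.2],
    [0,0,0,0,0,0,0.2],
    [0,0,0,0,0,0,-1],
    [0,0,0,0,0,0,-1],
    [0,0,0,0,0,0,-1],
    [0,0,0,0,0,0,-1],
    [0,0,0,0,0,0,-1]
  ]
}}

```text
t: 13.4
tcp_pos: [0.4307, -0.0824, -0.0024]
tool_rot: [0.985, -0.17, 0.0, 0.0]
force: [-0.4, -0.2, -1.8]
finger_gap: 0.303
gripper_force: 39.3
```

Call:
{"method": "drive_tool", "body": {
  "plan": [
    [0,0,-0.02,0,0,0,-1],
    [0,0,-0.04,0,0,0,-1],
    [0,0,-0.04,0,0,0,-1],
    [0,0,-0.02,0,0,-8.2,-1],
    [0,0,0,0,0,-8.1,-1],
    [0,0,0,0,0,0,-1],
    [0,0,0,0,0,0,-1]
  ]
}}

```text
t: 14.1
tcp_pos: [0.4303, -0.0822, 0.1175]
tool_rot: [1.0, -0.03, -0.0, -0.0]
force: [0.2, 0.1, -0.9]
finger_gap: 0.304
gripper_force: 39.6
```

```bash
python3 go.py .596 .151 .06 -3.2
```

```text
pos [ 0.4303 -0.0822  0.1175] yaw -3.4 q [-0.44  0.47  1.99  0.    0.68  1.19]
tool x 0.1516 y -0.2426 z 0.0575 wz -0.2
```

Call:
{"method": "drive_tool", "body": {
  "plan": [
    [0.019,-0.03,0,0,0,0,-1],
    [0.019,-0.03,0,0,0,0,-1],
    [0.019,-0.03,0,0,0,0,-1],
    [0.019,-0.03,0,0,0,0,-1],
    [0.019,-0.03,0,0,0,0,-1],
    [0.019,-0.03,0,0,0,0,-1],
    [0.019,-0.03,0,0,0,0,-1],
    [0.019,-0.033,0,0,0,0,-1],
    [0,0,0.03,0,0,0,-1],
    [0,0,0.02,0,0,0,-1]
  ]
}}

```text
t: 15.1
tcp_pos: [0.5956, 0.1529, 0.0653]
tool_rot: [1.0, -0.028, -0.001, 0.0]
force: [-1.8, -1.1, -1.1]
finger_gap: 0.301
gripper_force: 39.7
```

Call:
{"method": "drive_tool", "body": {
  "plan": [
    [0,0,0,0,0,0,-1],
    [0,0,0,0,0,0,-1]
  ]
}}

```text
t: 15.3
tcp_pos: [0.5954, 0.1515, 0.0665]
tool_rot: [1.0, -0.029, -0.001, 0.0]
force: [-0.3, 0.7, -0.9]
finger_gap: 0.302
gripper_force: 39.6
```

```bash
python3 go.py .596 .151 .035 -3.2
python3 - <<'E'
from h import *
from station import manip
s=snap(manip,'side','side9');c=cloud(s);h=cv2.cvtColor(s['image'],cv2.COLOR_RGB2HSV)
m=cv2.inRange(h,(3,120,60),(17,255,255))>0; p=c[m&(c[...,2]>.06)&(c[...,2]<.13)&(abs(c[...,1]-.15)<.06)]; print(len(p),np.median(p,0),np.percentile(p,[3,97],axis=0).round(4))
E
```

```text
pos [0.5954 0.1515 0.0665] yaw -3.3 q [0.07 0.72 1.58 0.   0.85 1.7 ]
tool x 0.0007 y 0.0005 z 0.0315 wz -0.1
135 [0.57811135 0.15684513 0.08849586] [[0.5717 0.1389 0.0712]
 [0.6145 0.1656 0.0968]]
```

Call:
{"method": "drive_tool", "body": {
  "plan": [
    [0.002,0,0.02,0,0,0,-1],
    [0,0,0.008,0,0,0,-1],
    [0,0,0.004,0,0,0,-1],
    [0,0,0,0,0,0,-1],
    [0,0,0,0,0,0,-1]
  ]
}}

```text
t: 15.85
tcp_pos: [0.5986, 0.1515, 0.0363]
tool_rot: [1.0, -0.028, 0.0, -0.0]
force: [-0.0, 0.1, -1.1]
finger_gap: 0.304
gripper_force: 39.6
```

Call:
{"method": "drive_tool", "body": {
  "plan": [
    [0,0,0.002,0,0,0,-1],
    [0,0,0,0,0,0,-1],
    [0,0,0,0,0,0,0.1],
    [0,0,0,0,0,0,0.1],
    [0,0,0,0,0,0,0.1],
    [0,0,0,0,0,0,0.1],
    [0,0,0,0,0,0,0.1],
    [0,0,-0.03,0,0,0,0.1],
    [0,0,-0.04,0,0,0,0.1],
    [0,0,-0.04,0,0,0,1]
  ]
}}

```text
t: 16.85
tcp_pos: [0.5975, 0.1514, 0.1441]
tool_rot: [1.0, -0.028, -0.001, 0.0]
force: [0.6, -0.9, -0.3]
finger_gap: 0.703
gripper_force: 0.0
```

```bash
python3 go.py .416 .2505 .14 -26.2
```

```text
pos [0.5975 0.1514 0.1441] yaw -3.2 q [0.07 0.61 1.53 0.   1.   1.69]
tool x -0.1869 y -0.0886 z 0.0041 wz 23.0
```

Call:
{"method": "drive_tool", "body": {
  "plan": [
    [-0.031,-0.015,0,0,0,0,1],
    [-0.031,-0.015,0,0,0,0,1],
    [-0.031,-0.015,0,0,0,0,1],
    [-0.031,-0.015,0,0,0,0,1],
    [-0.031,-0.014,0,0,0,0,1],
    [-0.032,-0.015,0,0,0,0,1],
    [0,0,0,0,0,7.7,1],
    [0,0,0.02,0,0,7.7,1],
    [0,0,0.03,0,0,7.6,1],
    [0,0,0,0,0,0,1]
  ]
}}

```text
t: 17.85
tcp_pos: [0.4142, 0.2503, 0.0913]
tool_rot: [0.974, -0.227, -0.003, 0.002]
force: [-0.5, -0.5, -0.0]
finger_gap: 0.999
gripper_force: 0.0
```

Call:
{"method": "drive_tool", "body": {
  "plan": [
    [0,0,0,0,0,0,1],
    [0,0,0,0,0,0,1]
  ]
}}

```text
t: 18.05
tcp_pos: [0.4173, 0.2511, 0.0946]
tool_rot: [0.974, -0.226, 0.001, -0.0]
force: [-0.9, 0.1, 0.7]
finger_gap: 0.998
gripper_force: 0.0
```

```bash
python3 go.py .416 .2505 .005 -26.2
python3 - <<'E'
from h import *
from station import manip
b=snap(manip,'side','side10')['image'];a=b[180:360,220:400]; cv2.imwrite('pics/c10.png',cv2.resize(a,(540,540))[:,:,::-1])
E
```

```text
pos [0.4173 0.2511 0.0946] yaw -26.1 q [ 0.31  0.56  1.89 -0.    0.69  2.34]
tool x -0.0009 y 0.0012 z 0.0896 wz 0.1
```

View pics/c10.png

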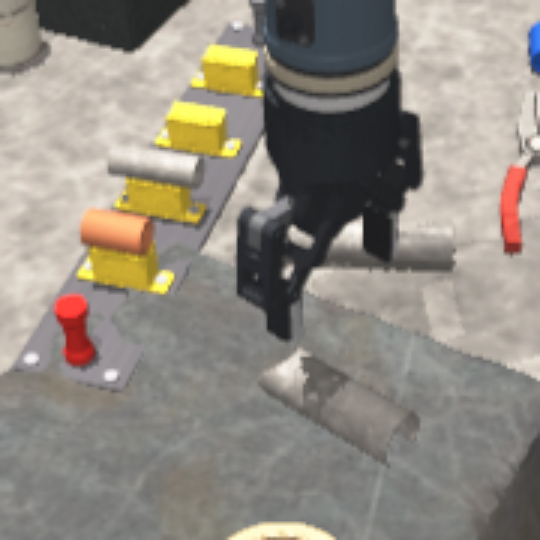

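Copper lies on A and the 70 on B; the gripper is above the 105 at (340,400).

Call:
{"method": "drive_tool", "body": {
  "plan": [
    [0,0.001,0.03,0,0,0,1],
    [0,0,0.03,0,0,0,1],
    [0,0,0.02,0,0,0,1],
    [0,0,0.01,0,0,0,1],
    [0,0,0,0,0,0,1],
    [0,0,0,0,0,0,1]
  ]
}}

```text
t: 18.7
tcp_pos: [0.4168, 0.2503, 0.0045]
tool_rot: [0.974, -0.227, 0.001, -0.0]
force: [-0.4, -1.1, 0.4]
finger_gap: 1.002
gripper_force: 0.0
```

Call:
{"method": "drive_tool", "body": {
  "plan": [
    [0,0,0,0,0,0,-1],
    [0,0,0,0,0,0,-1],
    [0,0,0,0,0,0,-1],
    [0,0,0,0,0,0,-1],
    [0,0,0,0,0,0,-1],
    [0,0,0,0,0,0,-1],
    [0,0,0,0,0,0,-1]
  ],
  "newtons": 50
}}

```text
t: 19.4
tcp_pos: [0.4167, 0.2503, 0.0046]
tool_rot: [0.974, -0.227, 0.001, -0.001]
force: [-0.9, 0.3, 5.6]
finger_gap: 0.423
gripper_force: 49.8
```

Call:
{"method": "drive_tool", "body": {
  "plan": [
    [0,0,-0.02,0,0,0,-1],
    [0,0,-0.04,0,0,0,-1],
    [0,0,-0.04,0,0,0,-1],
    [0,0,-0.025,0,0,-7.7,-1],
    [0,0,0,0,0,-7.7,-1],
    [0,0,0,0,0,-7.6,-1],
    [0,0,0,0,0,0,-1],
    [0,0,0,0,0,0,-1]
  ]
}}

```text
t: 20.2
tcp_pos: [0.4157, 0.25, 0.1286]
tool_rot: [1.0, -0.03, -0.0, 0.0]
force: [0.2, 0.5, -2.0]
finger_gap: 0.425
gripper_force: 51.2
```

```bash
python3 go.py .590 -.0155 .06 -3.2
python3 - <<'E'
from h import *
from station import manip
s=snap(manip,'side','side11');c=cloud(s);p=c.reshape(-1,3);z=manip.sense()['tcp_pos'][2]
p=p[(p[:,2]>z-.012)&(p[:,2]<z+.04)&(abs(p[:,0]-.417)<.08)&(abs(p[:,1]-.25)<.03)]; im=s['image']
print(len(p),np.percentile(p,[2,50,98],axis=0).round(4))
cv2.imwrite('pics/c11.png',cv2.resize(im[170:360,240:440],(600,570))[:,:,::-1])
E
```

```text
pos [0.4157 0.25   0.1286] yaw -3.4 q [0.31 0.49 1.87 0.   0.78 1.94]
tool x 0.1897 y 0.2547 z 0.0686 wz -0.2
1001 [[0.3626 0.2287 0.129 ]
 [0.3998 0.2638 0.1519]
 [0.4631 0.2793 0.1627]]
```

View pics/c11.png

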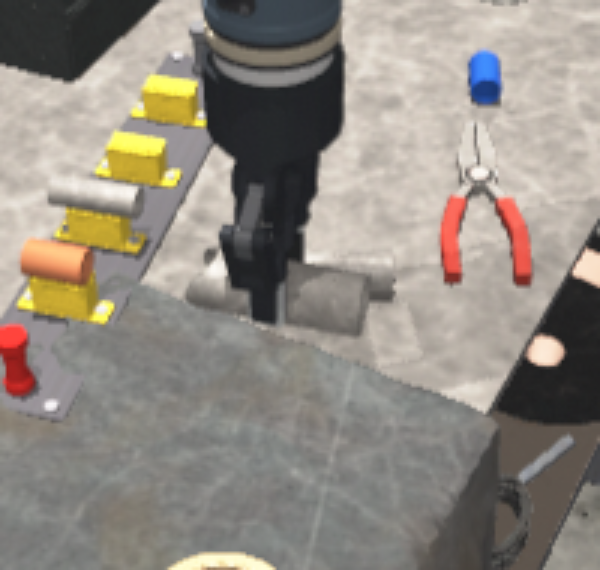

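The 105 is held level at about (280,295), with its middle about 1.5 mm behind the TCP. On to saddle C.

Call:
{"method": "drive_tool", "body": {
  "plan": [
    [0.021,0.028,0,0,0,0,-1],
    [0.021,0.028,0,0,0,0,-1],
    [0.021,0.028,0,0,0,0,-1],
    [0.021,0.028,0,0,0,0,-1],
    [0.021,0.028,0,0,0,0,-1],
    [0.021,0.028,0,0,0,0,-1],
    [0.021,0.028,0,0,0,0,-1],
    [0.021,0.028,0,0,0,0,-1],
    [0.023,0.031,0,0,0,0,-1],
    [0,0,0.02,0,0,0,-1]
  ]
}}

```text
t: 21.25
tcp_pos: [0.5989, -0.0206, 0.1107]
tool_rot: [0.999, -0.031, 0.006, 0.002]
force: [-0.0, -0.5, -1.7]
finger_gap: 0.426
gripper_force: 51.2
```

Call:
{"method": "drive_tool", "body": {
  "plan": [
    [0,0,0.03,0,0,0,-1],
    [0,0,0.015,0,0,0,-1],
    [0,0,0,0,0,0,-1],
    [0,0,0,0,0,0,-1],
    [0,0,0,0,0,0,-1]
  ]
}}

```text
t: 21.75
tcp_pos: [0.5932, -0.0154, 0.0646]
tool_rot: [1.0, -0.028, 0.001, 0.0]
force: [-0.1, 0.3, -1.3]
finger_gap: 0.425
gripper_force: 51.2
```

```bash
python3 go.py .591 -.0155 .041 -3.2
```

```text
pos [ 0.5932 -0.0154  0.0646] yaw -3.3 q [-0.21  0.7   1.64 -0.    0.8   1.41]
tool x -0.0022 y 0.0002 z 0.0236 wz -0.1
```

Call:
{"method": "drive_tool", "body": {
  "plan": [
    [-0.002,0,0.015,0,0,0,-1],
    [0,0,0.007,0,0,0,-1],
    [0,0,0.001,0,0,0,-1],
    [0,0,0,0,0,0,-1],
    [0,0,0,0,0,0,-1]
  ]
}}

```text
t: 22.25
tcp_pos: [0.5906, -0.0151, 0.042]
tool_rot: [1.0, -0.028, 0.0, 0.0]
force: [-2.0, 0.9, 6.0]
finger_gap: 0.424
gripper_force: 52.0
```

Call:
{"method": "drive_tool", "body": {
  "plan": [
    [0,0,0,0,0,0,0.4],
    [0,0,0,0,0,0,0.4],
    [0,0,0,0,0,0,0.4],
    [0,0,0,0,0,0,0.4],
    [0,0,0,0,0,0,0.4],
    [0,0,-0.03,0,0,0,0.4],
    [0,0,-0.04,0,0,0,0.4],
    [0,0,-0.04,0,0,0,1],
    [0,0,0,0,0,0,1],
    [0,0,0,0,0,0,1]
  ]
}}

```text
t: 23.25
tcp_pos: [0.5909, -0.0153, 0.1517]
tool_rot: [1.0, -0.028, 0.001, 0.0]
force: [-0.1, 0.4, -0.8]
finger_gap: 1.002
gripper_force: 0.0
```

```bash
python3 go.py .433 .0863 .14 7.5
```

```text
pos [ 0.5909 -0.0153  0.1517] yaw -3.2 q [-0.21  0.57  1.59  0.    0.98  1.41]
tool x -0.1634 y -0.0925 z 0.0117 wz -10.7
```

Call:
{"method": "drive_tool", "body": {
  "plan": [
    [-0.033,-0.018,0,0,0,0,1],
    [-0.033,-0.018,0,0,0,0,1],
    [-0.033,-0.018,0,0,0,0,1],
    [-0.032,-0.019,0,0,0,0,1],
    [-0.032,-0.019,0,0,0,0,1],
    [0,0,0.02,0,0,-5.4,1],
    [0,0,0.03,0,0,-5.3,1],
    [0,0,0,0,0,0,1],
    [0,0,0,0,0,0,1],
    [0,0,0,0,0,0,1]
  ]
}}

```text
t: 24.25
tcp_pos: [0.4332, 0.0857, 0.101]
tool_rot: [0.998, 0.064, 0.0, 0.0]
force: [0.9, -0.3, -0.1]
finger_gap: 1.003
gripper_force: 0.0
```

```bash
python3 go.py .433 .0863 0 7.5
```

```text
pos [0.4332 0.0857 0.101 ] yaw 7.4 q [-0.06  0.51  2.    0.    0.64  1.38]
tool x -0.0001 y -0.0006 z 0.1010 wz -0.1
```

Call:
{"method": "drive_tool", "body": {
  "plan": [
    [0,-0.001,0.03,0,0,0,1],
    [0,0,0.03,0,0,0,1],
    [0,0,0.03,0,0,0,1],
    [0,0,0.011,0,0,0,1],
    [0,0,0,0,0,0,1],
    [0,0,0,0,0,0,1]
  ]
}}

```text
t: 24.85
tcp_pos: [0.4334, 0.0868, 0.0005]
tool_rot: [0.998, 0.065, 0.001, 0.0]
force: [0.2, -0.2, -0.4]
finger_gap: 0.999
gripper_force: 0.0
```

Call:
{"method": "drive_tool", "body": {
  "plan": [
    [0,0,0,0,0,0,-1],
    [0,0,0,0,0,0,-1],
    [0,0,0,0,0,0,-1],
    [0,0,0,0,0,0,-1],
    [0,0,0,0,0,0,-1],
    [0,0,0,0,0,0,-1],
    [0,0,0,0,0,0,-1]
  ],
  "newtons": 60
}}

```text
t: 25.55
tcp_pos: [0.4332, 0.0868, 0.0006]
tool_rot: [0.998, 0.066, 0.001, 0.0]
force: [-0.6, -1.4, 7.6]
finger_gap: 0.356
gripper_force: 58.9
```

Call:
{"method": "drive_tool", "body": {
  "plan": [
    [0,0,-0.02,0,0,0,-1],
    [0,0,-0.04,0,0,0,-1],
    [0,0,-0.04,0,0,0,-1],
    [0,0,-0.04,0,0,5.4,-1],
    [0,0,0,0,0,5.3,-1],
    [0,0,0,0,0,0,-1],
    [0,0,0,0,0,0,-1]
  ]
}}

```text
t: 26.25
tcp_pos: [0.4317, 0.0869, 0.1393]
tool_rot: [1.0, -0.027, -0.001, -0.0]
force: [-0.5, -0.1, -3.3]
finger_gap: 0.35
gripper_force: 61.0
```

```bash
python3 go.py .586 -.1025 .07 -3.2
python3 - <<'E'
from h import *
from station import manip
s=snap(manip,'side','side12');c=cloud(s);p=c.reshape(-1,3);z=manip.sense()['tcp_pos'][2]
p=p[(p[:,2]>z-.012)&(p[:,2]<z+.025)&(abs(p[:,0]-.433)<.1)&(abs(p[:,1]-.087)<.03)]
print(len(p),np.percentile(p,[.5,2,50,98,99.5],axis=0).round(4))
# placed tubes
for n,yy,zc,r in (('46',.151,.0507,.014),('70',.069,.0489,.0125),('105',-.015,.0564,.019)):
    q=c.reshape(-1,3); q=q[(abs(q[:,1]-yy)<.035)&(q[:,2]>zc-.006)&(q[:,2]<zc+r+.004)&(abs(q[:,0]-.592)<.08)]
    xs=np.percentile(q[:,0],[1,99]); print(n,len(q),xs.round(4),xs.mean().round(4),np.percentile(q[:,2],97).round(4),'exp top',zc+r,'y',np.median(q[:,1]).round(4))
E
```

```text
pos [0.4317 0.0869 0.1393] yaw -3.1 q [-0.06  0.43  1.97  0.    0.75  1.57]
tool x 0.1644 y 0.1807 z 0.0693 wz 0.1
554 [[0.3625 0.0683 0.1399]
 [0.3632 0.0717 0.1418]
 [0.4236 0.1004 0.156 ]
 [0.4969 0.1139 0.1635]
 [0.499  0.1152 0.1638]]
46 258 [0.5752 0.6209] 0.5981 0.0643 exp top 0.06470000000000001 y 0.1594
70 313 [0.561  0.6303] 0.5956 0.0612 exp top 0.061399999999999996 y 0.0772
105 558 [0.5374 0.6382] 0.5878 0.0752 exp top 0.0754 y -0.0023
```

Call:
{"method": "drive_tool", "body": {
  "plan": [
    [0.023,0.026,0,0,0,0,-1],
    [0.023,0.026,0,0,0,0,-1],
    [0.024,0.026,0,0,0,0,-1],
    [0.024,0.026,0,0,0,0,-1],
    [0.024,0.026,0,0,0,0,-1],
    [0.024,0.026,0,0,0,0,-1],
    [0.023,0.025,0,0,0,0,-1],
    [0,0,0,0,0,0,-1],
    [0,0,0.03,0,0,0,-1],
    [0,0,0.03,0,0,0,-1]
  ]
}}

```text
t: 27.3
tcp_pos: [0.5865, -0.103, 0.0781]
tool_rot: [1.0, -0.028, -0.001, -0.0]
force: [-0.9, 0.8, -1.9]
finger_gap: 0.354
gripper_force: 61.0
```

Call:
{"method": "drive_tool", "body": {
  "plan": [
    [0,0,0,0,0,0,-1],
    [0,0,0,0,0,0,-1],
    [0,0,0,0,0,0,-1]
  ]
}}

```text
t: 27.6
tcp_pos: [0.5878, -0.1032, 0.0805]
tool_rot: [1.0, -0.028, 0.001, 0.0]
force: [0.4, 0.3, -2.6]
finger_gap: 0.35
gripper_force: 61.1
```

```bash
python3 go.py .587 -.1025 .039 -3.2
```

```text
pos [ 0.5878 -0.1032  0.0805] yaw -3.2 q [-0.36  0.68  1.62  0.    0.84  1.27]
tool x -0.0009 y -0.0006 z 0.0415 wz -0.0
```

Call:
{"method": "drive_tool", "body": {
  "plan": [
    [-0.001,0,0.02,0,0,0,-1],
    [0,0,0.012,0,0,0,-1],
    [0,0,0.006,0,0,0,-1],
    [0,0,0.003,0,0,0,-1],
    [0,0,0,0,0,0,-1],
    [0,0,0,0,0,0,-1]
  ]
}}

```text
t: 28.2
tcp_pos: [0.5866, -0.1033, 0.0392]
tool_rot: [1.0, -0.028, 0.0, 0.0]
force: [0.2, 0.4, -2.5]
finger_gap: 0.347
gripper_force: 61.0
```

Call:
{"method": "drive_tool", "body": {
  "plan": [
    [0,0,0.0015,0,0,0,-1],
    [0,0,0,0,0,0,-1],
    [0,0,0,0,0,0,0.2],
    [0,0,0,0,0,0,0.2],
    [0,0,0,0,0,0,0.2],
    [0,0,0,0,0,0,0.2],
    [0,0,0,0,0,0,0.2],
    [0,0,-0.03,0,0,0,0.2],
    [0,0,-0.04,0,0,0,0.2],
    [0,0,-0.04,0,0,0,0.2]
  ]
}}

```text
t: 29.2
tcp_pos: [0.5856, -0.1029, 0.1477]
tool_rot: [1.0, -0.028, -0.001, -0.0]
force: [0.2, 0.3, 0.1]
finger_gap: 0.603
gripper_force: 0.0
```

Call:
{"method": "drive_tool", "body": {
  "plan": [
    [-0.04,0.0,-0.01,0,0,0,0.2],
    [-0.05,0.0,0,0,0,0,0.2],
    [-0.05,0.03,0,0,0,0,0.2],
    [-0.03,0.04,0,0,0,0,0.2],
    [0,0.04,0,0,0,0,0.2],
    [0,0,0,0,0,0,0.2],
    [0,0,0,0,0,0,0.2]
  ]
}}

```text
t: 29.9
tcp_pos: [0.4176, -0.2004, 0.1573]
tool_rot: [1.0, -0.03, 0.0, 0.0]
force: [0.2, 0.0, -1.0]
finger_gap: 0.598
gripper_force: 0.0
```

Run:
```python
from h import *
from station import manip
T=snap(manip,'top','top13'); S=snap(manip,'side','side13')
for k,s in(('top',T),('side',S)):
  q0=cloud(s).reshape(-1,3)
  for n,yy,zc,r in (('46',.151,.0507,.014),('70',.069,.0489,.0125),('105',-.015,.0564,.019),('138',-.1025,.053,.016)):
    q=q0[(abs(q0[:,1]-yy)<.035)&(q0[:,2]>zc-.006)&(q0[:,2]<zc+r+.004)&(abs(q0[:,0]-.592)<.09)]
    xs=np.percentile(q[:,0],[1,99]); print(k,n,len(q),xs.round(4),xs.mean().round(4),np.percentile(q[:,2],97).round(4),zc+r)
A=cv2.resize(T['image'][150:300,210:470],(520,300)); B=cv2.resize(S['image'][160:310,210:350],(280,300))
cv2.imwrite('pics/c13.png',np.hstack([A,B])[:,:,::-1])
```

```text
top 46 305 [0.5744 0.6199] 0.5972 0.067 0.06470000000000001
top 70 407 [0.5606 0.6292] 0.5949 0.0634 0.061399999999999996
top 105 17 [0.628  0.6396] 0.6338 0.0716 0.0754Traceback (most recent call last):
  File "<stdin>", line 8, in <module>
    return _quantile_unchecked(
        a, q, axis, out, overwrite_input, method, keepdims, weights)
    return _ureduce(a,
                    func=_quantile_ureduce_func,
    ...<5 lines>...
                    overwrite_input=overwrite_input,
                    method=method)
    r = func(a, **kwargs)
    result = _quantile(arr,
                       quantiles=q,
    ...<2 lines>...
                       out=out,
                       weights=wgt)
    slices_having_nans = np.isnan(arr[-1, ...])
                                  ~~~^^^^^^^^^
IndexError: index -1 is out of bounds for axis 0 with size 0
```

Run:
```python
from h import *
T=load('top13');S=load('side13')
q0=cloud(S).reshape(-1,3)
for n,yy,zc,r in (('46',.151,.0507,.014),('70',.069,.0489,.0125),('105',-.015,.0564,.019),('138',-.1025,.053,.016)):
    q=q0[(abs(q0[:,1]-yy)<.035)&(q0[:,2]>zc-.006)&(q0[:,2]<zc+r+.004)&(abs(q0[:,0]-.592)<.09)]
    xs=np.percentile(q[:,0],[1,99]); print(n,len(q),xs.round(4),xs.mean().round(4),np.percentile(q[:,2],97).round(4),zc+r)
A=cv2.resize(T['image'][150:300,210:470],(520,300)); B=cv2.resize(S['image'][160:310,210:350],(280,300))
cv2.imwrite('pics/c13.png',np.hstack([A,B])[:,:,::-1])
```

```text
46 261 [0.575  0.6208] 0.5979 0.0644 0.06470000000000001
70 312 [0.561  0.6304] 0.5957 0.0613 0.061399999999999996
105 562 [0.537  0.6384] 0.5877 0.0751 0.0754
138 562 [0.5181 0.6513] 0.5847 0.069 0.069
```

View pics/c13.png

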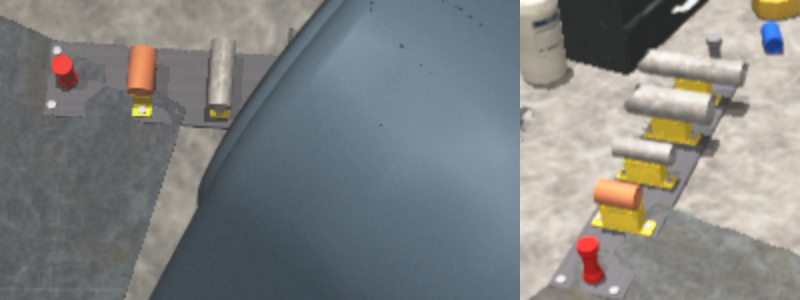

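All four tubes lie in their grooves in the right order, at the expected heights and within about 2 mm of centre. The tape was not touched.

```bash
python3 -c "
from station import manip
print(manip.sign_off())"
```

```text
the job is handed in; nothing more can be done
None
```

The job is handed in: the four tubes lie in their saddle grooves from shortest (at the red post) to longest, each within about 2 mm of centre, all released, and the tape was not touched.

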